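# Put the swapped sample vials back in their own stands

## Task

The four sample vials have been put back in each other's stands: swap them round so that every vial stands upright in the cup of the stand that matches the colour of its cap. A cup takes only one vial, so use the empty grey stand (or a free spot on the table) on the way, and leave no vial there. Never let a vial tip over, and leave the black loupe where it is.

Things in the scene. Friction and masses are not known exactly. Their poses are not given: they have to be found in the camera images.
- vial_red: sample vial with a red ribbed screw cap: white cylinder 26 mm in diameter, 52 mm tall, about 30 g, loose, cap fixed on the top 13 mm. Origin at the centre of its underside, z up along its axis when it stands. At the start it stands in a stand of another colour
- vial_blue: sample vial with a blue ribbed screw cap: white cylinder 26 mm in diameter, 52 mm tall, about 30 g, loose, cap fixed on the top 13 mm. Origin at the centre of its underside, z up along its axis when it stands. At the start it stands in a stand of another colour
- vial_yellow: sample vial with a yellow ribbed screw cap: white cylinder 26 mm in diameter, 52 mm tall, about 30 g, loose, cap fixed on the top 13 mm. Origin at the centre of its underside, z up along its axis when it stands. At the start it stands in a stand of another colour
- vial_green: sample vial with a green ribbed screw cap: white cylinder 26 mm in diameter, 52 mm tall, about 30 g, loose, cap fixed on the top 13 mm. Origin at the centre of its underside, z up along its axis when it stands. At the start it stands in a stand of another colour
- stand_red: the red low round stand, 68 mm across the foot, 60 mm across the rim, 14 mm tall, with a round cup open at the top: 48 mm inside diameter, floor 5 mm above the table, 9 mm deep; it has room for just one vial. Does not move on the table. Origin on the table at its centre, z up. Holds the wrong vial at the start; home of the vial with the red cap
- stand_blue: the blue low round stand, 68 mm across the foot, 60 mm across the rim, 14 mm tall, with a round cup open at the top: 48 mm inside diameter, floor 5 mm above the table, 9 mm deep; it has room for just one vial. Does not move on the table. Origin on the table at its centre, z up. Holds the wrong vial at the start; home of the vial with the blue cap
- stand_yellow: the yellow low round stand, 68 mm across the foot, 60 mm across the rim, 14 mm tall, with a round cup open at the top: 48 mm inside diameter, floor 5 mm above the table, 9 mm deep; it has room for just one vial. Does not move on the table. Origin on the table at its centre, z up. Holds the wrong vial at the start; home of the vial with the yellow cap
- stand_green: the green low round stand, 68 mm across the foot, 60 mm across the rim, 14 mm tall, with a round cup open at the top: 48 mm inside diameter, floor 5 mm above the table, 9 mm deep; it has room for just one vial. Does not move on the table. Origin on the table at its centre, z up. Holds the wrong vial at the start; home of the vial with the green cap
- stand_grey: the spare grey low round stand, 68 mm across the foot, 60 mm across the rim, 14 mm tall, with a round cup open at the top: 48 mm inside diameter, floor 5 mm above the table, 9 mm deep; it has room for just one vial. Does not move on the table. Origin on the table at its centre, z up. Empty at the start, a free spot for putting a vial down on the way
- loupe: bystander: black watchmaker's loupe, a short tube 38 mm in diameter and 30 mm tall standing loose on the table. Origin at the centre of its underside. (Not listed, fixed behind the work: a bag sealer whose raised arm, up to 0.2 m high, begins at x = 0.61 between y = 0.18 and 0.33, and a bench scale 0.13 m high from x = 0.60 on, y = -0.21 to 0; do not swing the hand through them)

How it is judged:
At the end, for the whole second after the job is handed in: Each of the four vials stands in the cup of the stand of its cap's colour: its axis within 14 mm of the stand's centre, its underside on the cup's floor (less than 9 mm above the table), upright within 0.12 rad, and at rest (horizontal distance between vial_red and stand_red below 0.014 m and z of vial_red in the frame of stand_red below 0.009 m and angle between each of vial_red, vial_blue, vial_yellow, vial_green's own z axis and vertical below 0.12 rad and linear speed of each of vial_red, vial_blue, vial_yellow, vial_green below 0.02 m/s and horizontal distance between vial_blue and stand_blue below 0.014 m and z of vial_blue in the frame of stand_blue below 0.009 m and horizontal distance between vial_yellow and stand_yellow below 0.014 m and z of vial_yellow in the frame of stand_yellow below 0.009 m and horizontal distance between vial_green and stand_green below 0.014 m and z of vial_green in the frame of stand_green below 0.009 m); the robot touches nothing.
It fails at once if a vial tipped over (leaning more than 0.7 rad) (angle between any of vial_red, vial_blue, vial_yellow, vial_green's own z axis and vertical above 0.7 rad).
It fails at once if the loupe moved by more than 20 mm (distance of loupe from where it was at the start of the episode above 0.02 m).
It also fails if it takes over 128 s, if anything falls off the work surface, if the arm or the gripper's body presses on something with over 40 N, if the wrist force passes 120 N, or if a joint passes its speed limit or range.

## Robot

A 6-joint arm with a two-finger parallel gripper is mounted at the origin on a cart in front of the work surface, level with it; the furniture and walls round the work are solid. World frame = base frame: x ahead of the robot, y to its left, z up, the work surface at z = 0. Lengths are in m, angles in rad, forces in N, time in s.
With the tool pointing down it reaches from about 0.35 to 0.875 m from the base axis. Payload 4.2 kg.
Tool frame: the origin (TCP) lies midway between the tips of the shut fingers; the grasp point (between the pads) lies 19 mm behind it (grip_depth is the distance from the TCP to the grasp point, in m); z points along the fingers, y is the line along which they close (so a half turn about z gives the same grasp; the last joint's range is limited). The gripper opens to 85 mm and grips with 20 to 120 N. Pads are 22 mm wide; open, the fingers measure 114 mm over their backs; the gripper's body (76 mm by 85 mm) begins 54 mm behind the grasp point. The pads swing forward as they close: fully open they stand 13 mm farther back than shut.
Start: joints at [1.6, 0.385, 0.008, 0, -1.194, -0.259], TCP at [0.142, 0.609, 0.231] pointing down, gripper open.
Joint ranges: [-3.14, 3.14], [-1.21, 2.06], [-1.07, 1.41], [-3.16, 2.05], [-2.99, -0.16], [-3.1, 3.1]. Speed limits (rad/s): [2.79, 2.79, 3.14, 3.14, 3.14, 3.14].

## Interface

Orientations are given as a rotation vector (axis times angle).
In Python, from bench import get_state, grab_frame, sign_off, boxes_of, grip_depth gives the robot as it stands. The module is installed in compiled form; this text tells all that it offers.
- The arm moves only by the tool jog_arm, never from a script. Its argument "commands" is a list of rows, each an object with "hand": the opening, from -1 (shut) to 1 (fully open); "travel": the shift along the tool's x, y, z in units of 25 mm (1.0 is 25 mm), a list of three; "turn": the turn about the tool's z in units of 6 degrees (1.0 is 6 degrees). In form: [{"hand": hand, "travel": [dx, dy, dz], "turn": turn}, ...]. A call has 1 to 20 rows; each row is the pose to reach, as a shift and turn from the pose commanded when the call began, along the tool's axes at that moment; what a row does not reach only later rows make up. A row lasts 1/12 s, in which the tool goes at most 41.7 mm and 7.16 degrees, less where a joint would pass 70% of its speed; a pose out of reach is approached as far as the arm can. A call with a gripper value outside its range is refused whole. The fingers move at their own pace and stop on an object; "force" is the grip in N (left out, the last holds). Time passes only in rows, so rows that repeat a pose let the fingers close. It gives the time, the measured TCP pose, the force, the opening and the grip force at its end, in the units of the state.
- get_state(): the state, without advancing time (a new reading comes with each control period).
- grab_frame(name): name is "scene" or "top"; returns a dict with "image" (384x512x3 uint8, blue, green, red), "fovy" (degrees; the focal length in pixels is half the picture's height over the tangent of half this angle, whatever the lens; pixels are square), "cx", "cy" (the principal point, pixels), "xyz" and "orientation" of the camera in the world. Camera axes: x right, y down, z forward; pixel columns grow to the right and rows downward; lengths in m; the calibration is good to about 2 mm. A picture is of the moment at which its call begins. There is no depth.
- sign_off(): hands the job in; it is judged then, once.
Trained networks look in a picture, given as the dict that the camera call returned (one of the last four; its "shot" number tells which), for a name from the list of things; names that differ only in an ending like _2 or _b are one class to them, and where a whole thing is asked for, a point or a joint stands for the part that bears it (a point fixed in the world has none). Each returns a list of dicts, best first, with "confidence" (0 to 1); they miss things now and then, are a little off and sometimes report something else, mostly with a low value. They report only what shows in the picture. A call takes as long as a camera call.
- boxes_of(picture, query): "pixel" ([column, row] in pixels, amid what is visible of it).
The state is a dict: "time_s": time; "joint_pos": joint angles; "dq": joint speeds; "effort": joint torques, N m; "tool_pos": TCP position; "tool_rot": TCP orientation; "ft_force": force on the tool from outside, world axes, zero at the start; "ft_torque": the same for the moment, N m; "gripper_width": opening from 0.0 (shut) to 1.0 (fully open); "grip_force": force on a finger pad.
Only numpy, scipy, OpenCV 4.12 (cv2) and the standard library are available. Lean on these libraries where they do the work, as an engineer would, in place of code of your own. Each camera call takes 0.05 s, during which the arm holds its last target. There are 200 camera calls.

## Working session

There is one attempt and no reset: what is moved stays moved. The work goes in short steps, Python scripts to look and compute and a tool call to move; the robot and the scene stay as the last step left them, time stands still between calls to the robot, and variables do not carry over. Pictures are saved under pics/ and viewed, at most 14 in all, crops included, and the job is handed in when it is done.

Besides the shell and the picture viewer there is one more tool, called after ">>>" as name([rows], argument=value, ...), one row to a line, values as JSON. jog_arm: Moves the arm, as the interface text tells. Its arguments: {"type":"object","properties":{"commands":{"type":"array","items":{"type":"object","properties":{"hand":{"type":"number"},"travel":{"type":"array","items":{"type":"number"}},"turn":{"type":"number"}}}},"force":{"type":"number"}},"required":["commands"]}

```bash
mkdir -p pics; cat > h.py <<'E'
import numpy as np, cv2
from scipy.spatial.transform import Rotation as R
from bench import *
def rot(p):
    o=np.array(p["orientation"],float)
    return o if o.shape==(3,3) else R.from_rotvec(o).as_matrix()
def world(p,px,z):
    f=p["image"].shape[0]/2/np.tan(np.radians(p["fovy"])/2)
    d=rot(p)@np.array([(px[0]-p["cx"])/f,(px[1]-p["cy"])/f,1]); c=np.array(p["xyz"])
    return c+d*(z-c[2])/d[2]
E
python3 - <<'E'
from h import *
s=get_state(); print({k:np.round(s[k],3) for k in ("time_s","tool_pos","tool_rot","gripper_width")}, grip_depth)
for n in ("top","scene"):
    p=grab_frame(n); cv2.imwrite(f"pics/{n}0.png",p["image"]); print(n,p["fovy"],p["cx"],p["cy"],p["xyz"],p["orientation"])
    for q in ["vial_red","vial_blue","vial_yellow","vial_green","stand_red","stand_blue","stand_yellow","stand_green","stand_grey","loupe"]:
        z=.03 if q[0]=='v' or q[0]=='l' else .01
        print(q,[(np.round(d["pixel"]),round(d["confidence"],2),np.round(world(p,d["pixel"],z)[:2],3)) for d in boxes_of(p,q)[:2]])
E
```

```text
{'time_s': np.float64(0.0), 'tool_pos': array([0.142, 0.608, 0.23 ]), 'tool_rot': array([ 3.119, -0.36 , -0.   ]), 'gripper_width': np.float64(1.0)} 0.0187
top 42.90446091584283 261.82069545596045 189.23165659017127 [0.33534393 0.09344399 1.12338063] [-2.14951438  2.13091625 -0.15330756]
vial_red []
vial_blue [(array([349., 162.]), 0.71, array([ 0.565, -0.097]))]
vial_yellow [(array([388., 223.]), 0.49, array([ 0.427, -0.182]))]
vial_green []
stand_red [(array([297., 224.]), 0.84, array([0.425, 0.022]))]
stand_blue [(array([382., 221.]), 0.97, array([ 0.434, -0.172]))]
stand_yellow [(array([272., 164.]), 0.57, array([0.564, 0.08 ]))]
stand_green [(array([340., 172.]), 0.68, array([ 0.545, -0.079])), (array([268., 156.]), 0.65, array([0.582, 0.088]))]
stand_grey []
loupe [(array([135., 207.]), 0.68, array([0.458, 0.387]))]
scene 52.69238381202858 249.90799428689405 188.1745031553307 [-0.08890175 -0.57177082  0.49090013] [-1.93158204  0.72216778 -0.47295188]
vial_red [(array([267., 189.]), 0.66, array([0.57 , 0.088]))]
vial_blue [(array([315., 218.]), 0.8, array([ 0.55 , -0.095])), (array([312., 255.]), 0.52, array([ 0.433, -0.186]))]
vial_yellow [(array([312., 257.]), 0.67, array([ 0.428, -0.189]))]
vial_green [(array([248., 218.]), 0.58, array([0.432, 0.007]))]
stand_red [(array([244., 232.]), 0.79, array([ 0.407, -0.008]))]
stand_blue [(array([213., 198.]), 0.69, array([0.45 , 0.168])), (array([312., 269.]), 0.62, array([ 0.421, -0.197]))]
stand_yellow [(array([269., 198.]), 0.66, array([0.563, 0.073]))]
stand_green [(array([314., 230.]), 0.75, array([ 0.532, -0.108]))]
stand_grey [(array([213., 201.]), 0.54, array([0.441, 0.156])), (array([314., 220.]), 0.48, array([ 0.572, -0.077]))]
loupe [(array([173., 170.]), 0.46, array([0.443, 0.355]))]
```

```bash
python3 - <<'E'
import cv2
a=cv2.imread('pics/top0.png')[110:290,90:430]; cv2.imwrite('pics/topc.png',cv2.resize(a,None,fx=2.35,fy=2.35,interpolation=2))
E
```

```text
(no output)
```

View pics/topc.png

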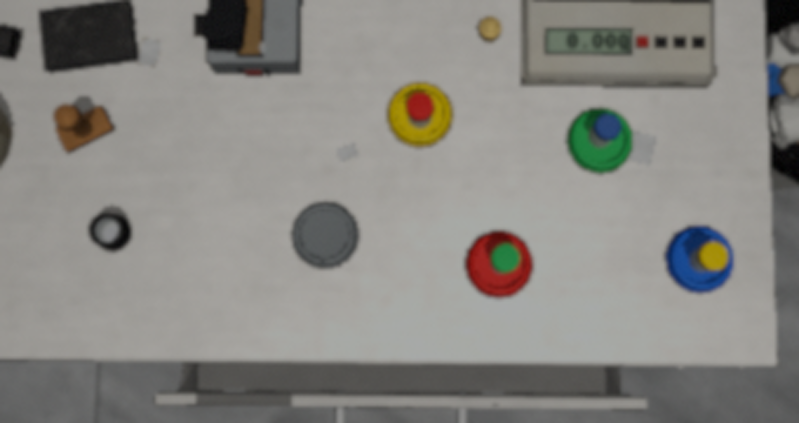

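View pics/scene0.png

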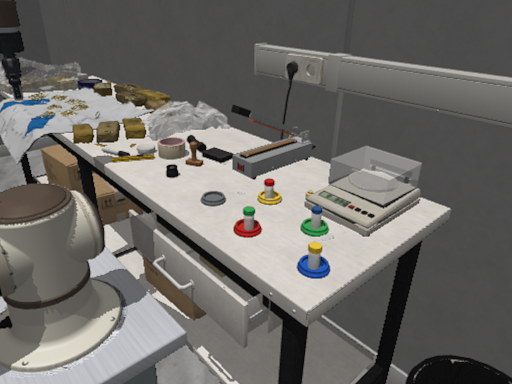

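The top view shows red in yellow's stand (crop 420,114), blue in green's (600,140), green in red's (499,264) and yellow in blue's (700,259). Grey is empty (325,235) and the loupe is at (110,230). Next I'll segment by colour for accurate centres.

```bash
cat >> h.py <<'E'
HUE={"red":[(0,8),(172,180)],"yellow":[(22,34)],"green":[(50,85)],"blue":[(100,125)]}
def blobs(p,c,smin=110):
    h=cv2.cvtColor(p["image"],cv2.COLOR_BGR2HSV); m=np.zeros(h.shape[:2],np.uint8)
    for a,b in HUE[c]: m|=cv2.inRange(h,(a,smin,50),(b,255,255))
    out=[]
    for k in cv2.findContours(m,cv2.RETR_EXTERNAL,cv2.CHAIN_APPROX_NONE)[0]:
        if len(k)<8 or cv2.contourArea(k)<25: continue
        (u,v),(a,b),_=cv2.fitEllipse(k); out.append((np.array([u,v]),a,b))
    return out
E
python3 - <<'E'
from h import *
for n in ("top","scene"):
    p=grab_frame(n)
    for c in HUE:
        for q,a,b in blobs(p,c): print(n,c,q.round(1),round(a,1),round(b,1),"stand z.005",world(p,q,.005)[:2].round(4),"captop",world(p,q,.057)[:2].round(4),"capmid",world(p,q,.05)[:2].round(4))
    if n=="top":
        for q in [(90+325/2.35,110+235/2.35)]: print("grey",world(p,q,.005))
E
```

```text
top red [302. 222.] 26.5 26.6 stand z.005 [0.4291 0.0093] captop [0.4248 0.0132] capmid [0.4254 0.0127]
top red [268.3 155.4] 9.2 11.4 stand z.005 [0.5845 0.0876] captop [0.573  0.0879] capmid [0.5745 0.0878]
top yellow [392.7 218.6] 11.3 11.7 stand z.005 [ 0.4387 -0.1983] captop [ 0.4339 -0.1847] capmid [ 0.4346 -0.1865]
top yellow [ 45.1 229.2] 1.8 38.5 stand z.005 [0.4076 0.5982] captop [0.4043 0.5747] capmid [0.4047 0.5779]
top yellow [ 48.8 227.5] 9.0 83.0 stand z.005 [0.4114 0.5899] captop [0.4079 0.5668] capmid [0.4084 0.5699]
top yellow [  3.9 197.4] 4.5 12.9 stand z.005 [0.4803 0.6995] captop [0.4735 0.6713] capmid [0.4744 0.6751]
top yellow [449.2 162.6] 18.3 20.5 stand z.005 [ 0.5705 -0.3337] captop [ 0.5596 -0.3138] capmid [ 0.5611 -0.3165]
top yellow [268.2 158.3] 26.1 26.3 stand z.005 [0.5775 0.0879] captop [0.5662 0.0882] capmid [0.5678 0.0881]
top green [304.4 219.3] 10.3 10.6 stand z.005 [0.4355 0.0037] captop [0.4309 0.0079] capmid [0.4315 0.0073]
top green [345.  169.3] 25.3 25.9 stand z.005 [ 0.5528 -0.0911] captop [ 0.5427 -0.0825] capmid [ 0.5441 -0.0836]
top bl
[... 1109 characters left out ...]
4386] capmid [0.4172 0.4549]
scene green [314.2 227. ] 16.0 25.8 stand z.005 [ 0.5512 -0.094 ] captop [ 0.4827 -0.1451] capmid [ 0.4919 -0.1382]
scene green [248.7 210.5] 7.8 10.9 stand z.005 [0.4845 0.0646] captop [ 0.4231 -0.0035] capmid [0.4314 0.0057]
scene blue [313.5 266.3] 21.4 30.8 stand z.005 [ 0.4342 -0.19  ] captop [ 0.3782 -0.2309] capmid [ 0.3858 -0.2254]
scene blue [316.5 209.3] 7.6 9.5 stand z.005 [ 0.6226 -0.0421] captop [ 0.5465 -0.0988] capmid [ 0.5567 -0.0912]
scene blue [ 37.7 122.4] 10.4 28.4 stand z.005 [0.3008 1.1868] captop [0.2591 0.9986] capmid [0.2647 1.0239]
scene blue [ 22.4 103.9] 7.4 46.2 stand z.005 [0.334  1.5533] captop [0.2887 1.3258] capmid [0.2948 1.3565]
```

>>> jog_arm([
  {"hand":0.5,"travel":[21.5,16.4,1.2],"turn":-2.2},
  {"hand":0.5,"travel":[21.5,16.4,1.2],"turn":-2.2},
  {"hand":0.5,"travel":[21.5,16.4,1.2],"turn":-2.2},
  {"hand":0.5,"travel":[21.5,16.4,1.2],"turn":-2.2},
  {"hand":0.5,"travel":[21.5,16.4,1.2],"turn":-2.2},
  {"hand":0.5,"travel":[21.5,16.4,1.2],"turn":-2.2},
  {"hand":0.5,"travel":[21.5,16.4,1.2],"turn":-2.2},
  {"hand":0.5,"travel":[21.5,16.4,1.2],"turn":-2.2},
  {"hand":0.5,"travel":[21.5,16.4,1.2],"turn":-2.2},
  {"hand":0.5,"travel":[21.5,16.4,1.2],"turn":-2.2},
  {"hand":0.5,"travel":[21.5,16.4,1.2],"turn":-2.2},
  {"hand":0.5,"travel":[21.5,16.4,1.2],"turn":-2.2},
  {"hand":0.5,"travel":[21.5,16.4,1.2],"turn":-2.2},
  {"hand":0.5,"travel":[21.5,16.4,1.2],"turn":-2.2},
  {"hand":0.5,"travel":[21.5,16.4,1.2],"turn":-2.2},
  {"hand":0.5,"travel":[21.5,16.4,1.2],"turn":-2.2},
  {"hand":0.5,"travel":[21.5,16.4,1.2],"turn":-2.2},
  {"hand":0.5,"travel":[21.5,16.4,1.2],"turn":-2.2},
  {"hand":0.5,"travel":[21.5,16.4,1.2],"turn":-2.2},
  {"hand":0.5,"travel":[21.5,16.4,1.2],"turn":-2.2},
], force=30)

```text
time_s: 2.87
tool_pos: [0.5718, 0.0875, 0.2014]
tool_rot: [-3.141, -0.002, 0.0]
ft_force: [-0.3, 0.4, 0.3]
gripper_width: 0.748
grip_force: 0.0
```

>>> jog_arm([
  {"hand":0.5,"travel":[0,0,1.5],"turn":0},
  {"hand":0.5,"travel":[0,0,3],"turn":0},
  {"hand":0.5,"travel":[0,0,4.8],"turn":0},
  {"hand":0.5,"travel":[0,0,4.8],"turn":0},
  {"hand":0.5,"travel":[0,0,4.8],"turn":0},
  {"hand":0.5,"travel":[0,0,4.8],"turn":0},
])

```text
time_s: 3.37
tool_pos: [0.5735, 0.0882, 0.0834]
tool_rot: [-3.141, -0.005, -0.005]
ft_force: [-0.9, 0.1, 1.2]
gripper_width: 0.754
grip_force: 0.0
```

```bash
python3 - <<'E'
from h import *
p=grab_frame("scene"); cv2.imwrite("pics/s1.png",cv2.resize(p["image"][100:280,180:400],None,fx=3,fy=3,interpolation=2))
E
```

```text
(no output)
```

View pics/s1.png

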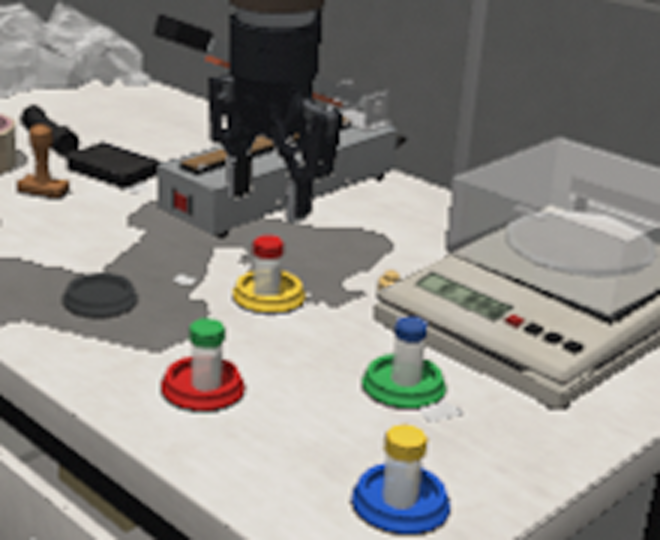

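The fingers straddle the red cap (crop 268,245), centred. I'll descend, grip and lift.

>>> jog_arm([
  {"hand":0.5,"travel":[0,0,1.2],"turn":0},
  {"hand":0.5,"travel":[0,0,2.4],"turn":0},
  {"hand":0.5,"travel":[0,0,2.4],"turn":0},
  {"hand":0.5,"travel":[0,0,2.4],"turn":0},
  {"hand":-1,"travel":[0,0,2.4],"turn":0},
  {"hand":-1,"travel":[0,0,2.4],"turn":0},
  {"hand":-1,"travel":[0,0,2.4],"turn":0},
  {"hand":-1,"travel":[0,0,2.4],"turn":0},
  {"hand":-1,"travel":[0,0,2.4],"turn":0},
  {"hand":-1,"travel":[0,0,2.4],"turn":0},
  {"hand":-1,"travel":[0,0,2.4],"turn":0},
  {"hand":-1,"travel":[0,0,2.4],"turn":0},
  {"hand":-1,"travel":[0,0,2.4],"turn":0},
  {"hand":-1,"travel":[0,0,2.4],"turn":0},
])

```text
time_s: 4.58
tool_pos: [0.5737, 0.0874, 0.0235]
tool_rot: [-3.141, -0.002, -0.006]
ft_force: [-0.9, 0.4, 6.1]
gripper_width: 0.292
grip_force: 29.3
```

>>> jog_arm([
  {"hand":-1,"travel":[0,0,-0.8],"turn":0},
  {"hand":-1,"travel":[0,0,-2],"turn":0},
  {"hand":-1,"travel":[0,0,-3],"turn":0},
  {"hand":-1,"travel":[0,0,-3],"turn":0},
  {"hand":-1,"travel":[-1.2,-0.9,-3],"turn":0},
  {"hand":-1,"travel":[-2.4,-1.8,-3],"turn":0},
  {"hand":-1,"travel":[-3.6,-2.7,-3],"turn":0},
  {"hand":-1,"travel":[-4.7,-3.6,-3],"turn":0},
  {"hand":-1,"travel":[-4.7,-3.6,-3],"turn":0},
  {"hand":-1,"travel":[-4.7,-3.6,-3],"turn":0},
  {"hand":-1,"travel":[-4.7,-3.6,-3],"turn":0},
])

```text
time_s: 5.5
tool_pos: [0.4551, 0.1772, 0.0967]
tool_rot: [-3.141, -0.002, -0.002]
ft_force: [0.3, -0.2, -0.3]
gripper_width: 0.289
grip_force: 29.6
```

```bash
python3 - <<'E'
from h import *
p=grab_frame("scene"); cv2.imwrite("pics/s2.png",cv2.resize(p["image"][100:280,140:360],None,fx=3,fy=3,interpolation=2))
for q,a,b in blobs(p,"red"): print(q,a,b,world(p,q,.13).round(3))
print(get_state()["tool_pos"])
E
```

```text
[246.87774658 227.63902283] 16.88884162902832 25.91712188720703 [ 0.295 -0.142  0.13 ]
[209.17466736 156.69334412] 4.973842144012451 7.92634391784668 [0.442 0.169 0.13 ]
[269.73391724 126.30131531] 1.6346232891082764 42.7823600769043 [0.739 0.257 0.13 ]
[0.45538937 0.17679597 0.09654635]
```

View pics/s2.png

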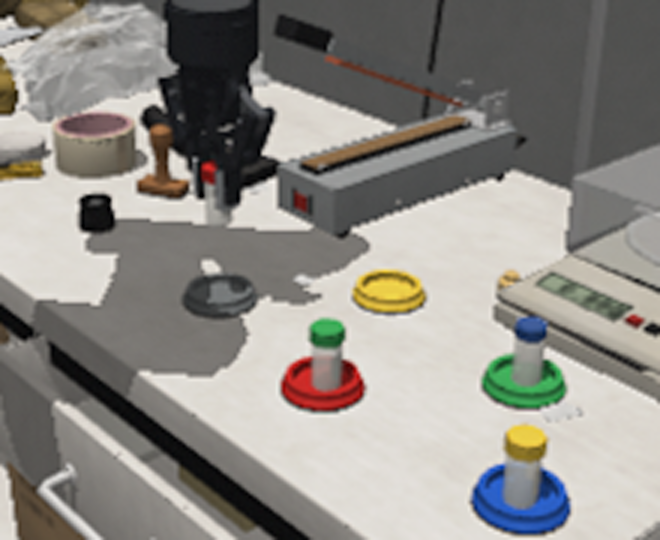

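The vial hangs upright over the grey stand (crop 220,295). I'll lower, release and lift.

>>> jog_arm([
  {"hand":-1,"travel":[0,0,1],"turn":0},
  {"hand":-1,"travel":[0,0,2],"turn":0},
  {"hand":-1,"travel":[0,0,2.6],"turn":0},
  {"hand":-1,"travel":[0,0,2.95],"turn":0},
  {"hand":-1,"travel":[0,0,2.95],"turn":0},
  {"hand":-1,"travel":[0,0,2.95],"turn":0},
  {"hand":0.5,"travel":[0,0,2.95],"turn":0},
  {"hand":0.5,"travel":[0,0,2.95],"turn":0},
  {"hand":0.5,"travel":[0,0,2.95],"turn":0},
  {"hand":0.5,"travel":[0,0,2.95],"turn":0},
  {"hand":0.5,"travel":[0,0,2.95],"turn":0},
  {"hand":0.5,"travel":[0,0,2.95],"turn":0},
  {"hand":0.5,"travel":[0,0,1.5],"turn":0},
  {"hand":0.5,"travel":[0,0,0],"turn":0},
  {"hand":0.5,"travel":[0,0,-1],"turn":0},
  {"hand":0.5,"travel":[0,0,-1],"turn":0},
])

```text
time_s: 6.88
tool_pos: [0.4579, 0.179, 0.1269]
tool_rot: [-3.135, -0.003, -0.016]
ft_force: [-0.2, -0.4, 0.6]
gripper_width: 0.747
grip_force: 0.0
```

>>> jog_arm([
  {"hand":0.5,"travel":[-0.1,1.5,0],"turn":0},
  {"hand":0.5,"travel":[-0.2,3,0],"turn":0},
  {"hand":0.5,"travel":[-0.9,14.5,0],"turn":0},
  {"hand":0.5,"travel":[-0.9,14.5,0],"turn":0},
  {"hand":0.5,"travel":[-0.9,14.5,0],"turn":0},
  {"hand":0.5,"travel":[-0.9,14.5,0],"turn":0},
  {"hand":0.5,"travel":[-0.9,14.5,0],"turn":0},
  {"hand":0.5,"travel":[-0.9,14.5,0],"turn":0},
  {"hand":0.5,"travel":[-0.9,14.5,0],"turn":0},
  {"hand":0.5,"travel":[-0.9,14.5,0],"turn":0},
  {"hand":0.5,"travel":[-0.9,14.5,0],"turn":0},
  {"hand":0.5,"travel":[-0.9,14.5,0],"turn":0},
  {"hand":0.5,"travel":[-0.9,14.5,0],"turn":0},
  {"hand":0.5,"travel":[-0.9,14.5,0],"turn":0},
  {"hand":0.5,"travel":[-0.9,14.5,0],"turn":0},
  {"hand":0.5,"travel":[-0.9,14.5,0],"turn":0},
])

```text
time_s: 8.22
tool_pos: [0.4327, -0.1847, 0.1214]
tool_rot: [-3.142, -0.004, -0.0]
ft_force: [-0.1, 0.5, -0.6]
gripper_width: 0.748
grip_force: 0.0
```

```bash
python3 - <<'E'
from h import *
p=grab_frame("scene"); cv2.imwrite("pics/s3.png",cv2.resize(p["image"][100:300,160:390],None,fx=3,fy=3,interpolation=2))
for c in ("red","yellow"):
  for q,a,b in blobs(p,c): print(c,q,a,b,world(p,q,.05).round(3))
E
```

```text
red [246.79928589 227.59809875] 16.81719398498535 25.949609756469727 [ 0.38  -0.047  0.05 ]
red [213.00177002 182.93257141] 6.734609603881836 9.586082458496094 [0.456 0.176 0.05 ]
yellow [314.81213379 247.06376648] 11.711718559265137 14.005463600158691 [ 0.435 -0.187  0.05 ]
yellow [269.27618408 196.69445801] 13.308294296264648 23.3106689453125 [0.516 0.025 0.05 ]
yellow [132.11656189 157.29499817] 3.965970993041992 49.57194519042969 [0.376 0.475 0.05 ]
```

View pics/s3.png

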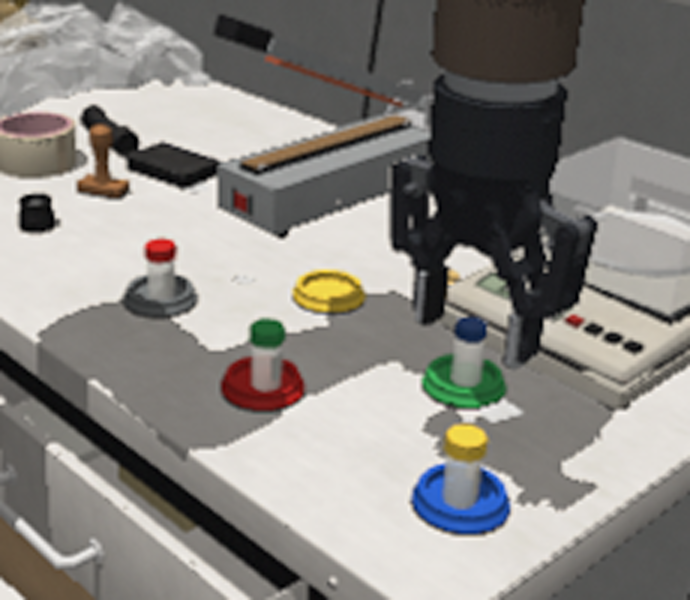

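The red vial stands in grey (crop 160,270), and the hand is above the yellow vial (465,440). I'll descend 100 mm and grip.

>>> jog_arm([
  {"hand":0.5,"travel":[0,0,1.3],"turn":0},
  {"hand":0.5,"travel":[0,0.05,2.6],"turn":0},
  {"hand":0.5,"travel":[0,0.05,4],"turn":0},
  {"hand":0.5,"travel":[0,0.05,4],"turn":0},
  {"hand":0.5,"travel":[0,0.05,4],"turn":0},
  {"hand":-1,"travel":[0,0.05,4],"turn":0},
  {"hand":-1,"travel":[0,0.05,4],"turn":0},
  {"hand":-1,"travel":[0,0.05,4],"turn":0},
  {"hand":-1,"travel":[0,0.05,4],"turn":0},
  {"hand":-1,"travel":[0,0.05,4],"turn":0},
  {"hand":-1,"travel":[0,0.05,4],"turn":0},
  {"hand":-1,"travel":[0,0.05,4],"turn":0},
  {"hand":-1,"travel":[0,0.05,4],"turn":0},
  {"hand":-1,"travel":[0,0.05,4],"turn":0},
  {"hand":-1,"travel":[0,0.05,3.2],"turn":0},
  {"hand":-1,"travel":[0,0.05,2],"turn":0},
  {"hand":-1,"travel":[0,0.05,0.5],"turn":0},
  {"hand":-1,"travel":[0,0.05,0],"turn":0},
  {"hand":-1,"travel":[0,0.05,-0.5],"turn":0},
  {"hand":-1,"travel":[0,0.05,-0.5],"turn":0},
])

```text
time_s: 9.93
tool_pos: [0.4343, -0.1872, 0.1375]
tool_rot: [3.141, 0.002, 0.013]
ft_force: [0.4, -0.3, -1.8]
gripper_width: 0.291
grip_force: 29.6
```

>>> jog_arm([
  {"hand":-1,"travel":[0.5,-1,0],"turn":0},
  {"hand":-1,"travel":[1.2,-2.2,0],"turn":0},
  {"hand":-1,"travel":[1.9,-3.5,0],"turn":0},
  {"hand":-1,"travel":[2.6,-4.8,0],"turn":0},
  {"hand":-1,"travel":[3.3,-6.2,0],"turn":0},
  {"hand":-1,"travel":[4,-7.6,0],"turn":0},
  {"hand":-1,"travel":[4.6,-8.8,0],"turn":0},
  {"hand":-1,"travel":[5.2,-9.9,0],"turn":0},
  {"hand":-1,"travel":[5.7,-10.9,0],"turn":0},
  {"hand":-1,"travel":[5.7,-10.9,0],"turn":0},
  {"hand":-1,"travel":[5.7,-10.9,0],"turn":0},
  {"hand":-1,"travel":[5.7,-10.9,1],"turn":0},
  {"hand":-1,"travel":[5.7,-10.9,2],"turn":0},
  {"hand":-1,"travel":[5.7,-10.9,3],"turn":0},
  {"hand":-1,"travel":[5.7,-10.9,3],"turn":0},
  {"hand":-1,"travel":[5.7,-10.9,3],"turn":0},
])

```text
time_s: 11.27
tool_pos: [0.5734, 0.0842, 0.0578]
tool_rot: [3.14, -0.001, -0.006]
ft_force: [1.0, -0.1, 1.0]
gripper_width: 0.288
grip_force: 29.7
```

>>> jog_arm([
  {"hand":-1,"travel":[0,0,0.8],"turn":0},
  {"hand":-1,"travel":[0,0,1.2],"turn":0},
  {"hand":-1,"travel":[0,0,1.45],"turn":0},
  {"hand":-1,"travel":[0,0,1.45],"turn":0},
  {"hand":-1,"travel":[0,0,1.45],"turn":0},
  {"hand":0.5,"travel":[0,0,1.45],"turn":0},
  {"hand":0.5,"travel":[0,0,1.45],"turn":0},
  {"hand":0.5,"travel":[0,0,1.45],"turn":0},
  {"hand":0.5,"travel":[0,0,1.45],"turn":0},
  {"hand":0.5,"travel":[0,0,1.45],"turn":0},
  {"hand":0.5,"travel":[0,0,1.45],"turn":0},
  {"hand":0.5,"travel":[0,0,0.5],"turn":0},
  {"hand":0.5,"travel":[0,0,-0.5],"turn":0},
  {"hand":0.5,"travel":[0,0,-2],"turn":0},
  {"hand":0.5,"travel":[0,0,-4],"turn":0},
  {"hand":0.5,"travel":[0,0,-4.4],"turn":0},
  {"hand":0.5,"travel":[0,0,-4.4],"turn":0},
  {"hand":0.5,"travel":[0,0,-4.4],"turn":0},
])

```text
time_s: 12.77
tool_pos: [0.5752, 0.0859, 0.1702]
tool_rot: [-3.14, -0.001, -0.004]
ft_force: [-0.5, -0.9, -1.5]
gripper_width: 0.748
grip_force: 0.0
```

```bash
python3 - <<'E'
from h import *
p=grab_frame("scene")
for c in ("red","yellow","blue","green"):
  for q,a,b in blobs(p,c): 
    if b<16: print(c,q,a,b,world(p,q,.05).round(3))
E
```

```text
red [213. 183.] 6.735238552093506 9.076133728027344 [0.456 0.176 0.05 ]
yellow [269.57110596 182.0970459 ] 6.995227336883545 9.95346736907959 [0.575 0.085 0.05 ]
blue [316.53942871 209.27406311] 7.584920883178711 9.513930320739746 [ 0.557 -0.091  0.05 ]
green [248.62391663 210.50161743] 7.7089948654174805 11.157288551330566 [0.431 0.006 0.05 ]
```

>>> jog_arm([
  {"hand":0.5,"travel":[-0.4,1.2,0],"turn":0},
  {"hand":0.5,"travel":[-0.8,2.6,0],"turn":0},
  {"hand":0.5,"travel":[-1,7.1,0],"turn":0},
  {"hand":0.5,"travel":[-1,7.1,0],"turn":0},
  {"hand":0.5,"travel":[-1,7.1,0],"turn":0},
  {"hand":0.5,"travel":[-1,7.1,0],"turn":0},
  {"hand":0.5,"travel":[-1,7.1,0],"turn":0},
  {"hand":0.5,"travel":[-1,7.1,0],"turn":0},
  {"hand":0.5,"travel":[-1,7.1,0],"turn":0},
  {"hand":0.5,"travel":[-1,7.1,1.3],"turn":0},
  {"hand":0.5,"travel":[-1,7.1,2.6],"turn":0},
  {"hand":0.5,"travel":[-1,7.1,3.4],"turn":0},
  {"hand":0.5,"travel":[-1,7.1,3.4],"turn":0},
  {"hand":0.5,"travel":[-1,7.1,3.4],"turn":0},
])

```text
time_s: 13.98
tool_pos: [0.5497, -0.091, 0.0831]
tool_rot: [3.141, 0.004, -0.004]
ft_force: [1.3, 0.0, 1.6]
gripper_width: 0.749
grip_force: 0.0
```

```bash
python3 - <<'E'
from h import *
p=grab_frame("scene"); a=cv2.resize(p["image"][90:270,240:420],None,fx=3,fy=3,interpolation=2)
p=grab_frame("top"); b=cv2.resize(p["image"][110:200,230:440],None,fx=3,fy=3,interpolation=2)
cv2.imwrite("pics/s4.png",a);cv2.imwrite("pics/t4.png",b)
E
```

```text
(no output)
```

View pics/s4.png

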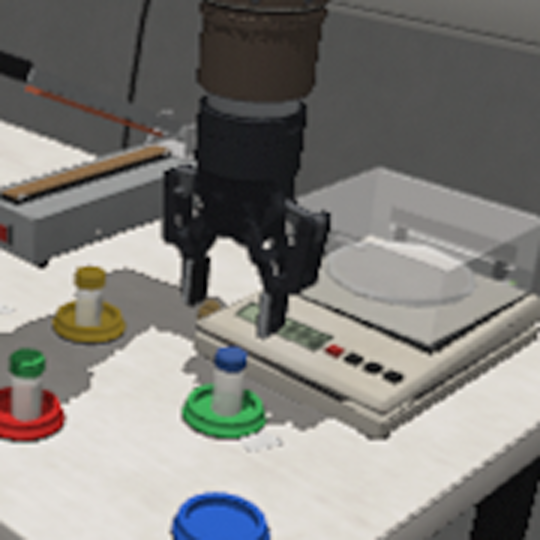

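View pics/t4.png

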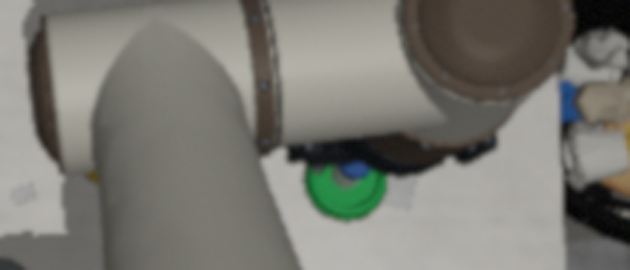

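The yellow vial stands in the yellow stand (crop 90,300). The hand is above the blue vial (230,360), and the near part of the scale is low. I'll descend, grip and lift.

>>> jog_arm([
  {"hand":0.5,"travel":[0,0,0.8],"turn":0},
  {"hand":0.5,"travel":[0,0,1.6],"turn":0},
  {"hand":0.5,"travel":[0,0,2.45],"turn":0},
  {"hand":0.5,"travel":[0,0,2.45],"turn":0},
  {"hand":0.5,"travel":[0,0,2.45],"turn":0},
  {"hand":-1,"travel":[0,0,2.45],"turn":0},
  {"hand":-1,"travel":[0,0,2.45],"turn":0},
  {"hand":-1,"travel":[0,0,2.45],"turn":0},
  {"hand":-1,"travel":[0,0,2.45],"turn":0},
  {"hand":-1,"travel":[0,0,2.45],"turn":0},
  {"hand":-1,"travel":[0,0,2.45],"turn":0},
  {"hand":-1,"travel":[0,0,2.45],"turn":0},
  {"hand":-1,"travel":[0,0,2.45],"turn":0},
  {"hand":-1,"travel":[0,0,2.45],"turn":0},
  {"hand":-1,"travel":[0,0,1.6],"turn":0},
  {"hand":-1,"travel":[0,0,0.6],"turn":0},
  {"hand":-1,"travel":[0,0,-0.6],"turn":0},
  {"hand":-1,"travel":[0,0,-1.8],"turn":0},
  {"hand":-1,"travel":[0,0,-2],"turn":0},
  {"hand":-1,"travel":[0,0,-2],"turn":0},
])

```text
time_s: 15.75
tool_pos: [0.5515, -0.0918, 0.1367]
tool_rot: [-3.141, -0.001, -0.01]
ft_force: [0.1, -0.4, -0.7]
gripper_width: 0.287
grip_force: 29.5
```

>>> jog_arm([
  {"hand":-1,"travel":[-1,0.8,0],"turn":0},
  {"hand":-1,"travel":[-2.2,1.8,0],"turn":0},
  {"hand":-1,"travel":[-3.4,2.8,0],"turn":0},
  {"hand":-1,"travel":[-4.3,3.5,0],"turn":0},
  {"hand":-1,"travel":[-4.8,3.9,0],"turn":0},
  {"hand":-1,"travel":[-4.8,3.9,0],"turn":0},
  {"hand":-1,"travel":[-4.8,3.9,0],"turn":0},
  {"hand":-1,"travel":[-4.8,3.9,1],"turn":0},
  {"hand":-1,"travel":[-4.8,3.9,2],"turn":0},
  {"hand":-1,"travel":[-4.8,3.9,3],"turn":0},
  {"hand":-1,"travel":[-4.8,3.9,3],"turn":0},
  {"hand":-1,"travel":[-4.8,3.9,3],"turn":0},
])

```text
time_s: 16.75
tool_pos: [0.4303, -0.1889, 0.0578]
tool_rot: [3.142, 0.003, -0.005]
ft_force: [0.4, -0.4, 0.5]
gripper_width: 0.293
grip_force: 29.6
```

```bash
python3 - <<'E'
from h import *
p=grab_frame("scene"); cv2.imwrite("pics/s5.png",cv2.resize(p["image"][120:300,220:400],None,fx=3,fy=3,interpolation=2))
E
```

```text
(no output)
```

View pics/s5.png

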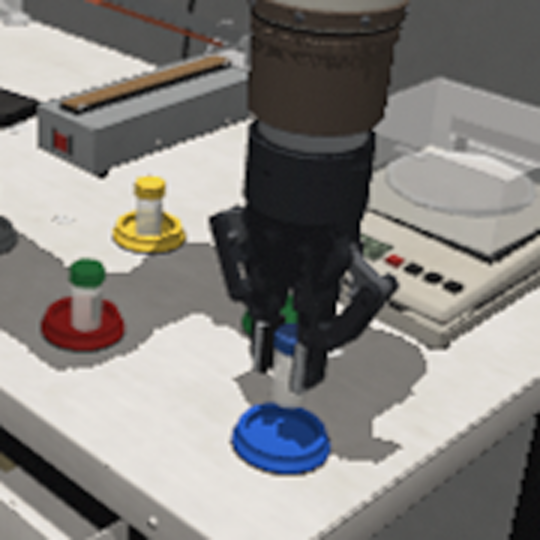

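The blue vial is upright above the blue cup (crop 282,435). I'll lower, release and lift.

>>> jog_arm([
  {"hand":-1,"travel":[0,0,0.8],"turn":0},
  {"hand":-1,"travel":[0,0,1.2],"turn":0},
  {"hand":-1,"travel":[0,0,1.45],"turn":0},
  {"hand":-1,"travel":[0,0,1.45],"turn":0},
  {"hand":-1,"travel":[0,0,1.45],"turn":0},
  {"hand":0.5,"travel":[0,0,1.45],"turn":0},
  {"hand":0.5,"travel":[0,0,1.45],"turn":0},
  {"hand":0.5,"travel":[0,0,1.45],"turn":0},
  {"hand":0.5,"travel":[0,0,1.45],"turn":0},
  {"hand":0.5,"travel":[0,0,1.45],"turn":0},
  {"hand":0.5,"travel":[0,0,1.45],"turn":0},
  {"hand":0.5,"travel":[0,0,0.5],"turn":0},
  {"hand":0.5,"travel":[0,0,-0.5],"turn":0},
  {"hand":0.5,"travel":[0,0,-2],"turn":0},
  {"hand":0.5,"travel":[0,0,-3],"turn":0},
  {"hand":0.5,"travel":[0,0,-3],"turn":0},
  {"hand":0.5,"travel":[0,0,-3],"turn":0},
])

```text
time_s: 18.22
tool_pos: [0.4308, -0.1895, 0.1353]
tool_rot: [3.141, 0.001, 0.006]
ft_force: [-0.0, -0.4, -0.9]
gripper_width: 0.751
grip_force: 0.0
```

```bash
python3 - <<'E'
from h import *
p=grab_frame("scene")
for c in ("red","yellow","blue","green"):
  for q,a,b in blobs(p,c): 
    if b<16: print(c,q,a,b,world(p,q,.05).round(3))
E
```

```text
red [213.00177002 182.93257141] 6.734609603881836 9.586082458496094 [0.456 0.176 0.05 ]
yellow [269.55941772 182.02140808] 6.738791465759277 10.14627742767334 [0.576 0.085 0.05 ]
blue [316.75326538 247.18569946] 9.731755256652832 12.216999053955078 [ 0.438 -0.19   0.05 ]
green [248.76298523 210.55830383] 7.669998645782471 10.848748207092285 [0.431 0.005 0.05 ]
```

>>> jog_arm([
  {"hand":0.5,"travel":[0,-1.4,0],"turn":0},
  {"hand":0.5,"travel":[-0.15,-3,0],"turn":0},
  {"hand":0.5,"travel":[-0.15,-4.5,0],"turn":0},
  {"hand":0.5,"travel":[-0.15,-6,0],"turn":0},
  {"hand":0.5,"travel":[-0.15,-7.1,0],"turn":0},
  {"hand":0.5,"travel":[-0.15,-7.8,0],"turn":0},
  {"hand":0.5,"travel":[-0.15,-7.8,0],"turn":0},
  {"hand":0.5,"travel":[-0.15,-7.8,0],"turn":0},
  {"hand":0.5,"travel":[-0.15,-7.8,0],"turn":0},
  {"hand":0.5,"travel":[-0.15,-7.8,1],"turn":0},
  {"hand":0.5,"travel":[-0.15,-7.8,2],"turn":0},
  {"hand":0.5,"travel":[-0.15,-7.8,2],"turn":0},
  {"hand":0.5,"travel":[-0.15,-7.8,2],"turn":0},
])

```text
time_s: 19.35
tool_pos: [0.4251, 0.0042, 0.0829]
tool_rot: [3.14, -0.002, -0.006]
ft_force: [0.4, 0.5, 1.4]
gripper_width: 0.746
grip_force: 0.0
```

>>> jog_arm([
  {"hand":0.5,"travel":[0,0,0.8],"turn":0},
  {"hand":0.5,"travel":[0,0,1.6],"turn":0},
  {"hand":0.5,"travel":[0,0,2.45],"turn":0},
  {"hand":0.5,"travel":[0,0,2.45],"turn":0},
  {"hand":0.5,"travel":[0,0,2.45],"turn":0},
  {"hand":-1,"travel":[0,0,2.45],"turn":0},
  {"hand":-1,"travel":[0,0,2.45],"turn":0},
  {"hand":-1,"travel":[0,0,2.45],"turn":0},
  {"hand":-1,"travel":[0,0,2.45],"turn":0},
  {"hand":-1,"travel":[0,0,2.45],"turn":0},
  {"hand":-1,"travel":[0,0,2.45],"turn":0},
  {"hand":-1,"travel":[0,0,2.45],"turn":0},
  {"hand":-1,"travel":[0,0,2.45],"turn":0},
  {"hand":-1,"travel":[0,0,2.45],"turn":0},
  {"hand":-1,"travel":[0,0,1.6],"turn":0},
  {"hand":-1,"travel":[0,0,0.6],"turn":0},
  {"hand":-1,"travel":[0,0,-0.6],"turn":0},
  {"hand":-1,"travel":[0,0,-1.8],"turn":0},
  {"hand":-1,"travel":[0,0,-2],"turn":0},
  {"hand":-1,"travel":[0,0,-2],"turn":0},
])

```text
time_s: 21.02
tool_pos: [0.4275, 0.0061, 0.1363]
tool_rot: [-3.139, -0.001, -0.01]
ft_force: [-0.3, 1.0, -0.3]
gripper_width: 0.292
grip_force: 29.6
```

>>> jog_arm([
  {"hand":-1,"travel":[1,0.8,0],"turn":0},
  {"hand":-1,"travel":[2.2,1.8,0],"turn":0},
  {"hand":-1,"travel":[3.4,2.8,0],"turn":0},
  {"hand":-1,"travel":[4.3,3.5,0],"turn":0},
  {"hand":-1,"travel":[4.9,3.9,0],"turn":0},
  {"hand":-1,"travel":[4.9,3.9,0],"turn":0},
  {"hand":-1,"travel":[4.9,3.9,0],"turn":0},
  {"hand":-1,"travel":[4.9,3.9,1],"turn":0},
  {"hand":-1,"travel":[4.9,3.9,2],"turn":0},
  {"hand":-1,"travel":[4.9,3.9,3],"turn":0},
  {"hand":-1,"travel":[4.9,3.9,3],"turn":0},
  {"hand":-1,"travel":[4.9,3.9,3],"turn":0},
])

```text
time_s: 22.02
tool_pos: [0.5467, -0.0914, 0.0577]
tool_rot: [3.141, 0.003, -0.007]
ft_force: [0.2, 0.4, -0.3]
gripper_width: 0.287
grip_force: 29.6
```

```bash
python3 - <<'E'
from h import *
p=grab_frame("scene"); cv2.imwrite("pics/s6.png",cv2.resize(p["image"][120:300,220:400],None,fx=3,fy=3,interpolation=2))
E
```

```text
(no output)
```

View pics/s6.png

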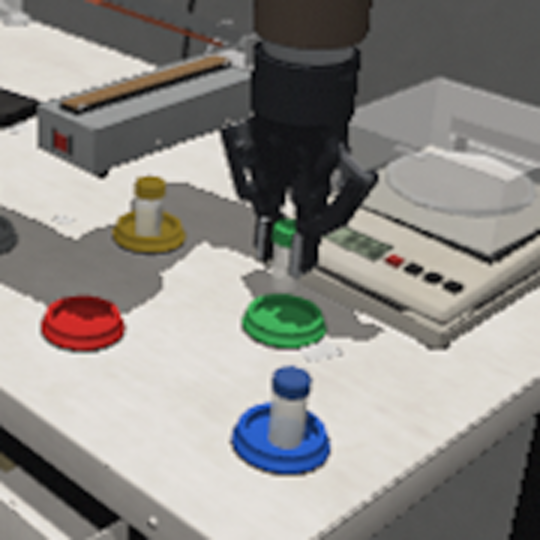

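The green vial is upright above the green cup (crop 285,318), and blue stands in its own cup (290,410). I'll lower and release.

>>> jog_arm([
  {"hand":-1,"travel":[0,0,0.8],"turn":0},
  {"hand":-1,"travel":[0,0,1.2],"turn":0},
  {"hand":-1,"travel":[0,0,1.45],"turn":0},
  {"hand":-1,"travel":[0,0,1.45],"turn":0},
  {"hand":-1,"travel":[0,0,1.45],"turn":0},
  {"hand":0.5,"travel":[0,0,1.45],"turn":0},
  {"hand":0.5,"travel":[0,0,1.45],"turn":0},
  {"hand":0.5,"travel":[0,0,1.45],"turn":0},
  {"hand":0.5,"travel":[0,0,1.45],"turn":0},
  {"hand":0.5,"travel":[0,0,1.45],"turn":0},
  {"hand":0.5,"travel":[0,0,1.45],"turn":0},
  {"hand":0.5,"travel":[0,0,0.5],"turn":0},
  {"hand":0.5,"travel":[0,0,-0.5],"turn":0},
  {"hand":0.5,"travel":[0,0,-2],"turn":0},
  {"hand":0.5,"travel":[0,0,-3],"turn":0},
  {"hand":0.5,"travel":[0,0,-3],"turn":0},
  {"hand":0.5,"travel":[0,0,-3],"turn":0},
])

```text
time_s: 23.48
tool_pos: [0.5495, -0.0917, 0.1356]
tool_rot: [-3.141, -0.001, -0.006]
ft_force: [0.3, 0.1, -0.7]
gripper_width: 0.751
grip_force: 0.0
```

>>> jog_arm([
  {"hand":0.5,"travel":[-0.5,-1.2,0],"turn":0},
  {"hand":0.5,"travel":[-1,-2.7,0],"turn":0},
  {"hand":0.5,"travel":[-1.5,-4.2,0],"turn":0},
  {"hand":0.5,"travel":[-2,-5.7,0],"turn":0},
  {"hand":0.5,"travel":[-2.5,-7.2,0],"turn":0},
  {"hand":0.5,"travel":[-3,-8.7,0],"turn":0},
  {"hand":0.5,"travel":[-3.5,-10,0],"turn":0},
  {"hand":0.5,"travel":[-3.7,-10.7,0],"turn":0},
  {"hand":0.5,"travel":[-3.7,-10.7,0],"turn":0},
  {"hand":0.5,"travel":[-3.7,-10.7,0],"turn":0},
  {"hand":0.5,"travel":[-3.7,-10.7,0],"turn":0},
  {"hand":0.5,"travel":[-3.7,-10.7,0],"turn":0},
  {"hand":0.5,"travel":[-3.7,-10.7,1],"turn":0},
  {"hand":0.5,"travel":[-3.7,-10.7,2],"turn":0},
  {"hand":0.5,"travel":[-3.7,-10.7,2],"turn":0},
  {"hand":0.5,"travel":[-3.7,-10.7,2],"turn":0},
])

```text
time_s: 24.82
tool_pos: [0.4557, 0.1741, 0.083]
tool_rot: [3.139, -0.001, -0.004]
ft_force: [-0.4, 0.3, -0.3]
gripper_width: 0.748
grip_force: 0.0
```

```bash
python3 - <<'E'
from h import *
p=grab_frame("scene")
for c in ("red","yellow","blue","green"):
  for q,a,b in blobs(p,c): 
    if b<16: print(c,q,a,b,world(p,q,.05).round(3))
E
```

```text
red [212.95071411 182.78968811] 7.069972991943359 10.808178901672363 [0.457 0.177 0.05 ]
yellow [269.57110596 182.0970459 ] 6.995227336883545 9.95346736907959 [0.575 0.085 0.05 ]
blue [316.73562622 247.2815094 ] 9.651726722717285 11.675317764282227 [ 0.437 -0.19   0.05 ]
green [316.0914917  209.78160095] 8.718281745910645 10.920947074890137 [ 0.554 -0.092  0.05 ]
```

Green is home at (0.554, -0.092). Next I'll grip the red vial.

>>> jog_arm([
  {"hand":0.5,"travel":[0,0,0.8],"turn":0},
  {"hand":0.5,"travel":[0,0,1.6],"turn":0},
  {"hand":0.5,"travel":[0,0,2.45],"turn":0},
  {"hand":0.5,"travel":[0,0,2.45],"turn":0},
  {"hand":0.5,"travel":[0,0,2.45],"turn":0},
  {"hand":-1,"travel":[0,0,2.45],"turn":0},
  {"hand":-1,"travel":[0,0,2.45],"turn":0},
  {"hand":-1,"travel":[0,0,2.45],"turn":0},
  {"hand":-1,"travel":[0,0,2.45],"turn":0},
  {"hand":-1,"travel":[0,0,2.45],"turn":0},
  {"hand":-1,"travel":[0,0,2.45],"turn":0},
  {"hand":-1,"travel":[0,0,2.45],"turn":0},
  {"hand":-1,"travel":[0,0,2.45],"turn":0},
  {"hand":-1,"travel":[0,0,2.45],"turn":0},
  {"hand":-1,"travel":[0,0,1.6],"turn":0},
  {"hand":-1,"travel":[0,0,0.6],"turn":0},
  {"hand":-1,"travel":[0,0,-0.6],"turn":0},
  {"hand":-1,"travel":[0,0,-1.8],"turn":0},
  {"hand":-1,"travel":[0,0,-2],"turn":0},
  {"hand":-1,"travel":[0,0,-2],"turn":0},
])

```text
time_s: 26.53
tool_pos: [0.4572, 0.1766, 0.1365]
tool_rot: [-3.138, -0.001, -0.008]
ft_force: [-0.6, 0.1, -0.1]
gripper_width: 0.289
grip_force: 29.6
```

>>> jog_arm([
  {"hand":-1,"travel":[-0.2,1,0],"turn":0},
  {"hand":-1,"travel":[-0.4,2.3,0],"turn":0},
  {"hand":-1,"travel":[-0.6,3.7,0],"turn":0},
  {"hand":-1,"travel":[-0.9,5.1,0],"turn":0},
  {"hand":-1,"travel":[-1.15,6.1,0],"turn":0},
  {"hand":-1,"travel":[-1.15,6.7,0],"turn":0},
  {"hand":-1,"travel":[-1.15,6.7,0],"turn":0},
  {"hand":-1,"travel":[-1.15,6.7,0],"turn":0},
  {"hand":-1,"travel":[-1.15,6.7,1],"turn":0},
  {"hand":-1,"travel":[-1.15,6.7,2],"turn":0},
  {"hand":-1,"travel":[-1.15,6.7,3],"turn":0},
  {"hand":-1,"travel":[-1.15,6.7,3],"turn":0},
  {"hand":-1,"travel":[-1.15,6.7,3],"turn":0},
])

```text
time_s: 27.62
tool_pos: [0.4268, 0.0085, 0.0578]
tool_rot: [3.14, 0.003, -0.006]
ft_force: [-0.0, -0.1, -0.5]
gripper_width: 0.288
grip_force: 29.7
```

```bash
python3 - <<'E'
from h import *
p=grab_frame("scene"); cv2.imwrite("pics/s7.png",cv2.resize(p["image"][120:300,180:360],None,fx=3,fy=3,interpolation=2))
E
```

```text
(no output)
```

View pics/s7.png

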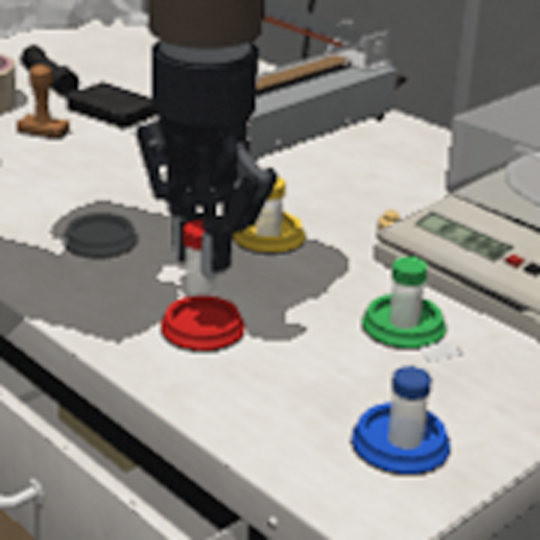

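The red vial is upright over the red cup (crop 203,322). I'll lower, release and lift well away.

>>> jog_arm([
  {"hand":-1,"travel":[0,0,0.8],"turn":0},
  {"hand":-1,"travel":[0,0,1.2],"turn":0},
  {"hand":-1,"travel":[0,0,1.45],"turn":0},
  {"hand":-1,"travel":[0,0,1.45],"turn":0},
  {"hand":-1,"travel":[0,0,1.45],"turn":0},
  {"hand":0.5,"travel":[0,0,1.45],"turn":0},
  {"hand":0.5,"travel":[0,0,1.45],"turn":0},
  {"hand":0.5,"travel":[0,0,1.45],"turn":0},
  {"hand":0.5,"travel":[0,0,1.45],"turn":0},
  {"hand":0.5,"travel":[0,0,1.45],"turn":0},
  {"hand":0.5,"travel":[0,0,1.45],"turn":0},
  {"hand":0.5,"travel":[0,0,0.5],"turn":0},
  {"hand":0.5,"travel":[0,0,-0.5],"turn":0},
  {"hand":0.5,"travel":[0,0,-2],"turn":0},
  {"hand":0.5,"travel":[0,0,-4],"turn":0},
  {"hand":0.5,"travel":[0,0,-5],"turn":0},
  {"hand":0.5,"travel":[0,0,-5],"turn":0},
  {"hand":0.5,"travel":[0,0,-5],"turn":0},
  {"hand":0.5,"travel":[0,0,-5],"turn":0},
])

```text
time_s: 29.25
tool_pos: [0.4266, 0.0079, 0.1832]
tool_rot: [-3.141, -0.0, 0.002]
ft_force: [-0.4, 0.6, -0.6]
gripper_width: 0.75
grip_force: 0.0
```

```bash
python3 - <<'E'
from h import *
p=grab_frame("scene"); cv2.imwrite("pics/s8.png",cv2.resize(p["image"][120:300,150:350],None,fx=3,fy=3,interpolation=2))
for c in ("red","yellow","blue","green"):
  for q,a,b in blobs(p,c): 
    if b<32 and a>6: print(c,q.round(1),"cap",world(p,q,.05).round(3)[:2],"stand",world(p,q,.005).round(3)[:2])
E
```

```text
red [247.1 227.6] cap [ 0.38  -0.047] stand [0.428 0.006]
red [247.  210.7] cap [0.428 0.008] stand [0.481 0.067]
yellow [269.4 197. ] cap [0.515 0.023] stand [0.577 0.084]
yellow [269.6 182.1] cap [0.575 0.085] stand [0.643 0.152]
blue [313.2 266.2] cap [ 0.385 -0.225] stand [ 0.434 -0.19 ]
blue [316.7 247.3] cap [ 0.437 -0.19 ] stand [ 0.491 -0.151]
blue [ 37.7 122.5] cap [0.264 1.023] stand [0.301 1.186]
green [314.3 227. ] cap [ 0.492 -0.138] stand [ 0.552 -0.094]
green [316.1 209.8] cap [ 0.554 -0.092] stand [ 0.62  -0.043]
```

View pics/s8.png

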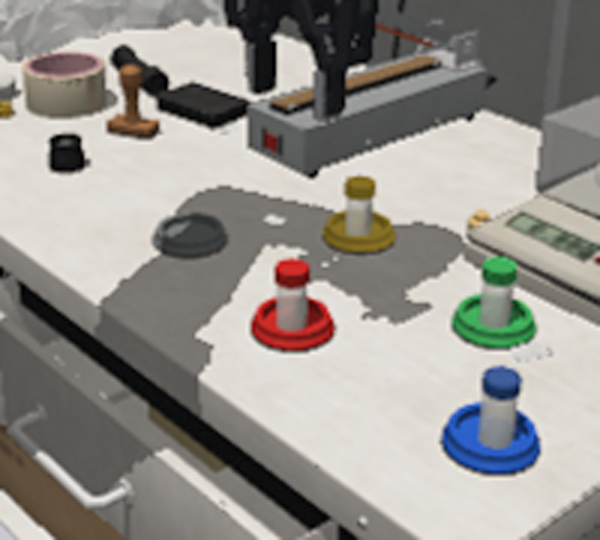

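All four vials are upright in their matching cups, within about 3 mm of centre. The grey stand (crop 190,233) is empty and the loupe (65,152) is where it was.

```bash
python3 -c "from bench import sign_off; print(sign_off())"
```

```text
the job is handed in; nothing more can be done
None
```

All four vials stand upright in the stands matching their caps, the grey stand is empty, the loupe was left alone, and the job is handed in at about 29 s on the robot's clock; the sign-off gave no verdict.

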